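# Pin the hold-down bar of a bench mixer

### The job

Get the sample mixer ready to run: snap its upright hold-down bar forward out of the spring clip and swing it down over the cassette until it is level, with the eye at its end lined up between the two ears of the yoke. Then push the locking pin, which is waiting in the yoke's sleeve, fully home through the eye and both ears, and leave the other things on the bench and the cassette where they are.

Things in the scene. Friction and masses are not known exactly. Their poses are not given: they have to be found in the camera images.
- mixer: Cream bench mixer, fixed, base 160 (x) by 330 (y) mm, dark platform 35 mm high. Origin: centre of its underside; x away from the robot (within 0.25 rad), y along the bar from hinge to yoke, z up. Bar hinge at (0, -90, 85) mm, axis x, cheeks to z 101. Clip post behind it: x -17..17, y -134..-120, top z 185. Yoke at (0, 90, 85), top z 105; apart from post, clip and bar nothing is higher.
- bar (a joint): Hold-down bar, round, 16 mm thick, with a flat lug at its end (34 mm square, 14 thick; the eye, a 15 mm hole, is 180 mm from the hinge). Rad: 1.57 upright in the clip (tip 282 mm above the bench), 0 level with the eye in line with the yoke's holes (bar's top side 93 mm above the bench). It swings down to the mixer's +y, stays at any angle (hinge friction 0.4 N m); can go too far, to -0.08.
- eye (a point): centre of the eye in the bar's lug; the eye's axis is parallel to the mixer's x
- clip (a point): Middle of the sprung C-shaped steel clip, on the parked bar's axis, 175 mm above the bench and 90 mm up the bar from the hinge; its jaws, at either side (x) of the bar, span 163 to 187 mm above the bench. It opens to the mixer's +y. Pushing the bar out at 140 mm from the hinge takes about 7 N.
- yoke (a point): Middle of the yoke, on the axis of its holes (13.3 mm wide, along the mixer's x), 85 mm above the bench. Slot 22 mm wide (x -11..11 from here) between the near ear, a sleeve 50 mm long (x -61..-11), and the far ear, 12 mm thick (x 11..23); both 40 mm wide, reaching 20 mm above the axis
- sleeve_mouth (a point): centre of the sleeve's mouth on the robot's side; the underside of the pin's head comes to rest against this face when the pin is home
- pin: Loose 100 g steel pin lying level in the sleeve, head to the robot. Shank 12 mm thick with a 7 mm pilot tip, 98 mm from head's underside to tip; black head 28 mm across, 6 thick, with a domed boss to 16 mm. Origin on the axis at the head's underside, x to the tip (as the mixer's x). Starts 48 to 54 mm out of the sleeve, tip 0 to 6 mm short of the slot. Greased; enters an eye up to 4 mm off (bar 0.02 rad).
- cassette: grey sample cassette 70 x 100 x 26 mm with white vial caps (32 mm high in all), standing on the mixer's platform under the bar; origin at the centre of its underside
- tube_rack: white tube rack 80 x 160 mm, 97 mm high with its tubes; origin at the centre of its underside
- reagent_bottle: white plastic bottle, 72 mm across, 150 mm high; origin at the centre of its underside
- buffer_bottle: amber glass bottle, 60 mm across, 120 mm high; origin at the centre of its underside
- beaker: glass beaker, 76 mm across, 85 mm high; origin at the centre of its underside
- jar: clear plastic jar, 70 mm across, 70 mm high; origin at the centre of its underside
- hex_marker: black marker pen 120 mm long, 13 mm thick, lying on the bench in front of the mixer; origin under its middle
There are look-alikes about, which are no part of the job. There is more than one size of the pin; the one meant has the size given above.

How it is judged:
By the outcome, as a careful person would: the job done as asked, in the order asked, and still so for the second after the job is handed in, with the robot touching nothing.
It also fails if it takes over 64 s, if anything falls off the work surface, if the arm or the gripper's body presses on something with over 40 N, if the wrist force passes 120 N, or if a joint passes its speed limit or range.

### The arm

A 7-joint arm with a two-finger parallel gripper is mounted at the origin on the work surface. World frame = base frame: x ahead of the robot, y to its left, z up, the work surface at z = 0. Lengths are in m, angles in rad, forces in N, time in s.
With the tool pointing down it reaches from about 0.4 to 0.875 m from the base axis. Payload 19.3 kg.
Tool frame: the origin (TCP) lies at the very end of the fingers, on their centre line; the grasp point (between the pads) lies 19 mm behind it; z points along the fingers, y is the direction in which the jaws open and shut (so a half turn about z gives the same grasp; the last joint's range is limited). The gripper opens to 85 mm and grips with 20 to 120 N. Pads are 22 mm wide; open, the fingers measure 114 mm over their backs; the gripper's body (76 mm by 85 mm) begins 54 mm behind the grasp point. The pads swing forward as they close: fully open they stand 13 mm farther back than shut.
Start: joints at [1.08, 0.521, -0.036, 1.599, 0.021, 1.021, -0.113], TCP at [0.255, -0.57, 0.231] pointing down, gripper open.
Joint ranges: [-2.91, 2.91], [-0.3, 2.13], [-1.5, 1.42], [0.17, 2.43], [-1.26, 4.41], [0.16, 1.93], [-2.52, 2.52]. Speed limits (rad/s): [1.89, 1.89, 2.39, 2.39, 3.01, 3.01, 3.01].

### API

Orientations are given as [roll, pitch, yaw] about the fixed x, y, z axes, in that order (R = Rz(yaw) Ry(pitch) Rx(roll)).
In Python, from workcell import bot, grab_frame, calibration, workorder gives the robot as it stands.
- The arm moves only by the tool move_arm, never from a script. Its arguments are lists of equal length, an entry for each row: "jaw": the closure in counts, from 0 (fully open) to 255 (shut); "dp": the shift along the tool's x, y, z in units of 800 mm (1.0 is 800 mm), a list of three; "rotation": the turn, a rotation vector about the tool's x, y, z in units of pi rad (1.0 is pi rad), a list of three. In form: {"jaw": [jaw, ...], "dp": [[dx, dy, dz], ...], "rotation": [[rx, ry, rz], ...]}. A call has 1 to 10 rows; each row shifts and turns the commanded pose from where the row before left it, along the tool's axes as they then stand; what a row does not reach is not made up. A row lasts 1/8 s, in which the tool goes at most 62.5 mm and 10.7 degrees, less where a joint would pass 70% of its speed; a pose out of reach is approached as far as the arm can. A call with a number of a shift or a turn outside -1 to 1 is refused whole. A call with a gripper value outside its range is refused whole. The fingers move at their own pace and stop on an object; "squeeze" is the grip in N (left out, the last holds). Time passes only in rows, so rows that do not move let the fingers close. It gives the time, the measured TCP pose, the force and the opening at its end, in the units of the state.
- bot.observe(): the state, without advancing time (a new reading comes with each control period).
- grab_frame(name): name is "scene" or "top" or "wrist"; returns the picture (384x512x3 uint8, blue, green, red); there is no depth.
- calibration(name): a dict with "camera_matrix" (3x3 intrinsics, pixels), "T" (4x4, takes a point from camera to world coordinates). Camera axes: x right, y down, z forward; pixel columns grow to the right and rows downward; lengths in m; the calibration is good to about 2 mm. A picture is of the moment at which its call begins: read the wrist's pose just before it. calibration takes no time and is no camera call; for the wrist camera it gives the pose at the moment of the call.
- workorder.job_done(): hands the job in, once; it reports no verdict.
The state is a dict: "clock": time; "qpos": joint angles; "qd": joint speeds; "joint_efforts": joint torques, N m; "position": TCP position; "tool_rot": TCP orientation; "force": force on the tool from outside, world axes, zero at the start; "moment": the same for the moment, N m; "grip_width": finger opening in m.
Only numpy, scipy, OpenCV 4.12 (cv2) and the standard library are available. Lean on these libraries where they do the work, as an engineer would, in place of code of your own. Each camera call takes 0.05 s, during which the arm holds its last target. There are 200 camera calls.

## Working session

There is one attempt and no reset: what is moved stays moved. The work goes in short steps, Python scripts to look and compute and a tool call to move; the robot and the scene stay as the last step left them, time stands still between calls to the robot, and variables do not carry over. Pictures are saved under pics/ and viewed, about 8 in all and at most 12, crops included, and the job is handed in when it is done.

Besides the shell and the picture viewer there is one more tool, called after "Request:" as a command line: name --argument value ..., lists and objects as JSON in quotes. move_arm: Moves the arm, as the interface text tells. Shifts and turns lie within -1 to 1; 1 stands for 800 mm of shift or pi rad of turn. Its arguments: {"type":"object","properties":{"jaw":{"type":"array","items":{"type":"number"}},"dp":{"type":"array","items":{"type":"array","items":{"type":"number","minimum":-1,"maximum":1}}},"rotation":{"type":"array","items":{"type":"array","items":{"type":"number","minimum":-1,"maximum":1}}},"squeeze":{"type":"number"}},"required":["jaw","dp","rotation"]}

```bash
mkdir -p pics; ls; python3 - <<'E'
from workcell import bot,grab_frame,calibration
import cv2
print(bot.observe())
for n in("scene","top"):
    cv2.imwrite(f"pics/{n}0.png",cv2.resize(grab_frame(n),(800,600),interpolation=cv2.INTER_CUBIC))
    c=calibration(n);print(n,c["camera_matrix"],c["T"])
E
```

```text
pics
{'clock': 0.0, 'qpos': array([ 1.0797987 ,  0.52201981, -0.03629342,  1.60001592,  0.02120876,
        1.02112716, -0.11277148]), 'qd': array([ 2.15965383e-03, -1.39494123e-03,  2.95941971e-04,  1.18601736e-05,
       -3.25601656e-04,  1.43252066e-03,  9.57551057e-04]), 'joint_efforts': array([ 3.80748361e-04, -9.27098608e+01,  1.98005363e+00, -3.69919288e+01,
        1.78968371e-02,  8.33679718e-03, -4.71127385e-05]), 'position': array([ 0.25510524, -0.57017946,  0.23071968]), 'tool_rot': array([-3.14041261e+00,  1.10561269e-04,  4.20791497e-01]), 'force': array([0.50099745, 0.34916367, 0.80192658]), 'moment': array([ 0.03984162,  0.00133945, -0.02379883]), 'grip_width': 0.0852554195119523}
scene [[429.9801544    0.         259.99291985]
 [  0.         429.9801544  188.55953034]
 [  0.           0.           1.        ]] [[ 0.76700909  0.41641822 -0.48815257  1.21808417]
 [ 0.64158516 -0.50734424  0.57530019 -0.70830548]
 [-0.00809591 -0.75445192 -0.65630539  0.9459227 ]
 [ 0.          0.          0.          1.        ]]
top [[391.65005886   0.         258.18900331]
 [  0.         391.65005886 190.38839981]
 [  0.           0.           1.        ]] [[-0.02621433 -0.99438583  0.10251646  0.46701617]
 [-0.99952161  0.02775625  0.01364302 -0.0142101 ]
 [-0.0164119  -0.10210977 -0.99463775  1.27919151]
 [ 0.          0.          0.          1.        ]]
```

View pics/scene0.png

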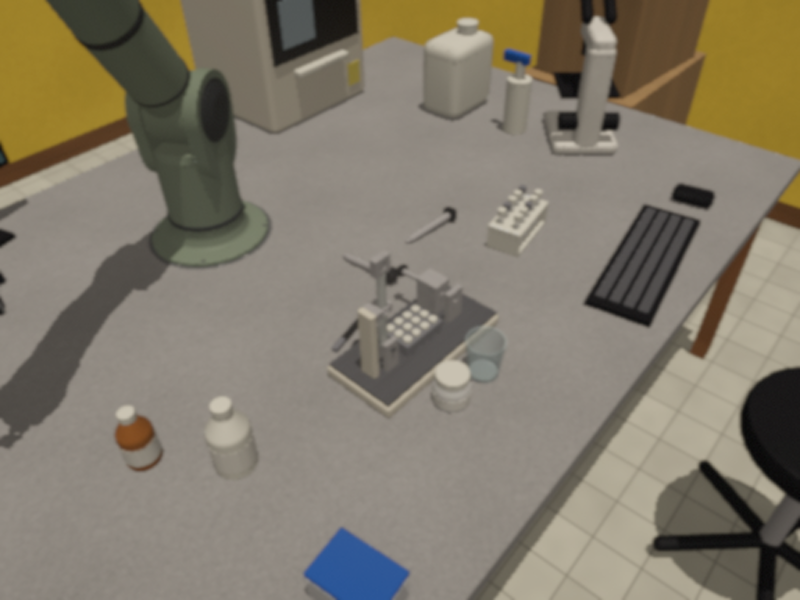

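View pics/top0.png

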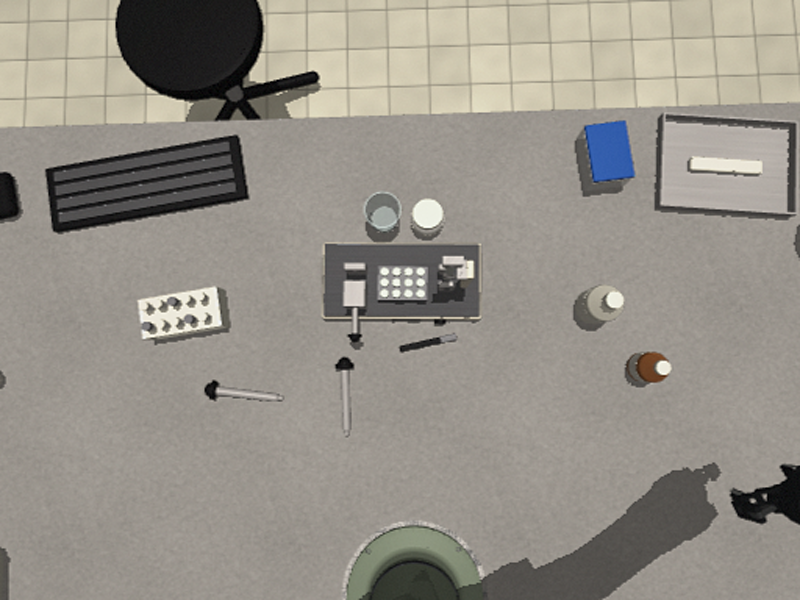

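The top picture shows the mixer with base corners near (324,243), (480,243), (481,319) and (322,319). The yoke is at (354,290) with the pin head at (355,340). The post and bar are near (457,268), and two spare pins and the marker lie in front. I'll zoom in next.

```bash
python3 - <<'E'
from workcell import bot,grab_frame,calibration
import cv2
a=grab_frame("top");b=grab_frame("scene")
cv2.imwrite("pics/a.png",cv2.resize(a[145:235,195:320],(800,576),interpolation=cv2.INTER_CUBIC)) #6.4x
cv2.imwrite("pics/b.png",cv2.resize(b[150:270,200:330],(780,720))[:,:][:600]) #6x
E
```

```text
(no output)
```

View pics/a.png

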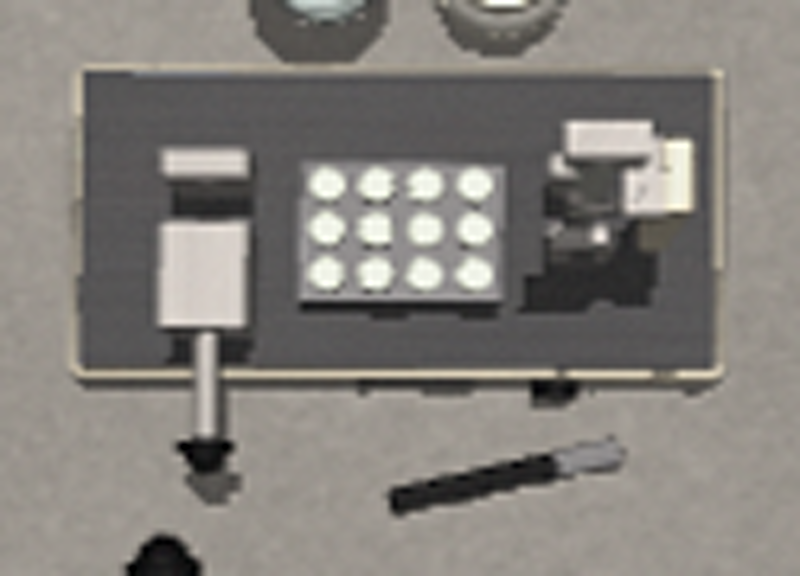

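View pics/b.png

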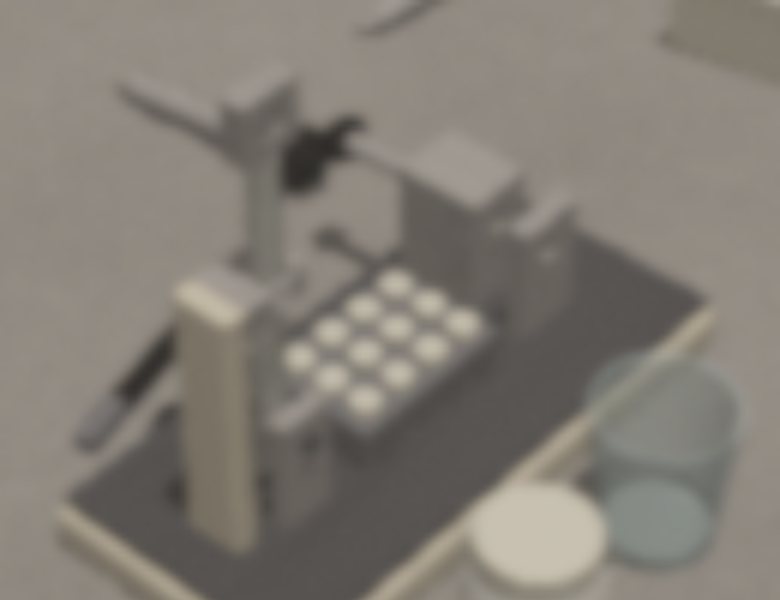

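```bash
cat > h.py <<'E'
import numpy as np
from workcell import calibration
def proj(n,P):
    c=calibration(n);T=np.linalg.inv(c["T"]);p=(T[:3,:3]@np.asarray(P).T).T+T[:3,3]
    q=(c["camera_matrix"]@p.T).T;return q[:,:2]/q[:,2:]
def m2w(s,P):
    P=np.asarray(P)/1000.;c,t=np.cos(s[2]),np.sin(s[2])
    return np.c_[s[0]+c*P[:,0]-t*P[:,1],s[1]+t*P[:,0]+c*P[:,1],P[:,2]]
E
python3 - <<'E'
from h import *
from scipy.optimize import least_squares
A=[((80,165,30),(75,65)),((80,-165,30),(722,65)),((-80,-165,30),(722,378)),((-80,165,30),(72,376)),
((-11,110,105),(163,220)),((-11,70,105),(248,222)),((-61,70,105),(245,327)),((-61,110,105),(158,327)),
((23,110,105),(163,149)),((23,70,105),(249,151)),((11,70,105),(247,179)),
((7,-73,282),(565,121)),((7,-107,282),(653,123)),((-7,-107,282),(652,155)),((-7,-73,282),(568,158)),
((17,-134,185),(693,139)),((-17,-134,185),(692,212))]
B=[((-61,110,105),(455,133)),((-11,110,105),(525,172)),((-11,70,105),(480,205)),((-61,70,105),(402,180)),((-7,-107,282),(225,105))]
P=[a[0] for a in A];U=np.array([a[1] for a in A])/6.4+[195,145]
Q=[a[0] for a in B];V=np.array([a[1] for a in B])/6.+[200,150]
f=lambda s:(proj("top",m2w(s,P))-U).ravel()
r=least_squares(f,[.6,0,0],loss="soft_l1",f_scale=.5)
print(r.x);print(f(r.x).reshape(-1,2).round(1).tolist());print((proj("scene",m2w(r.x,Q))-V).round(1).tolist())
s=r.x
names={"eye":(0,-90,265),"hinge":(0,-90,85),"mouth":(-61,90,85),"yoke":(0,90,85)}
print({k:m2w(s,[v])[0].round(4) for k,v in names.items()})
for d in(46,50,54): # head rim front top
    print(d,((proj("top",m2w(s,[(-61-d,90,99),(-67-d,90,99),(-77-d,90,85)]))-[195,145])*6.4).round(0).tolist())
E
```

```text
[ 0.63148491  0.00552572 -0.03189627]
[[-0.3, -0.4], [0.5, -0.2], [0.9, 0.4], [-0.8, 0.2], [-0.2, 0.2], [-0.3, -0.0], [-0.0, 0.0], [0.3, -0.0], [-0.0, 0.2], [-0.3, -0.0], [-0.0, -0.5], [0.3, 0.1], [-0.2, -0.1], [-0.1, 0.2], [-0.2, -0.3], [0.3, -0.3], [0.5, 0.2]]
[[-2.2, -0.5], [-1.4, -0.3], [-2.3, 0.6], [-1.8, -2.2], [-2.7, -1.2]]
{'eye': array([ 0.6286, -0.0844,  0.265 ]), 'hinge': array([ 0.6286, -0.0844,  0.085 ]), 'mouth': array([0.5734, 0.0974, 0.085 ]), 'yoke': array([0.6344, 0.0955, 0.085 ])}
46 [[202.0, 425.0], [202.0, 438.0], [205.0, 460.0]]
50 [[202.0, 434.0], [202.0, 447.0], [205.0, 469.0]]
54 [[202.0, 442.0], [202.0, 455.0], [204.0, 477.0]]
```

The mixer fit agrees to about 0.5 px in the top camera. Next I'll move behind the bar with the jaw shut, jaw axis along the mixer's x.

Request:
move_arm --jaw '[255,255,255,255,255,255,255,255,255,255]' --dp '[[0.054,-0.026,0],[0.054,-0.026,0],[0.054,-0.026,0],[0.054,-0.026,0],[0.054,-0.026,0],[0.054,-0.026,0],[0.054,-0.026,0],[0.054,-0.026,0],[0.054,-0.026,0],[0,0,0]]' --rotation '[[0,0,0],[0,0,0],[0,0,0],[0,0,0],[0,0,0],[0,0,0],[0,0,0],[0,0,0],[0,0,0],[0,0,0]]'

```text
clock: 1.45
position: [0.5358, -0.2371, 0.231]
tool_rot: [-3.14, -0.001, 0.426]
force: [-0.7, -0.8, -0.1]
grip_width: -0.0001
```

Request:
move_arm --jaw '[255,255,255,255,255,255,255,255]' --dp '[[0,0,0],[0,0,0],[0,0,0],[0,0,0],[0,0,0],[0,0,0],[0,0,0],[0,0,0]]' --rotation '[[0,0,-0.0508],[0,0,-0.0508],[0,0,-0.0508],[0,0,-0.0508],[0,0,-0.0508],[0,0,-0.0508],[0,0,-0.0508],[0,0,0]]'

```text
clock: 2.45
position: [0.5332, -0.2416, 0.2311]
tool_rot: [-3.141, -0.0, 1.536]
force: [-0.1, 0.1, -0.4]
grip_width: -0.0001
```

```bash
cat >> h.py <<'E'
from scipy.spatial.transform import Rotation as Ro
from workcell import bot
S=np.array([ 0.63148491,0.00552572,-0.03189627])
def go(goal,rpy=None,n=1):
    "print dp/rotation units per row from measured pose to mixer-frame goal (mm)"
    o=bot.observe();R=Ro.from_euler("xyz",o["tool_rot"])
    d=R.inv().apply(m2w(S,[goal])[0]-o["position"])/.8/n
    print("pos",o["position"].round(4),"rpy",o["tool_rot"].round(4),"F",o["force"].round(1),"dp",d.round(5))
    if rpy is not None: print("rot",((R.inv()*Ro.from_euler("xyz",rpy)).as_rotvec()/np.pi/n).round(4))
E
python3 -c "
from h import *
go((0,-135,225),(np.pi,0,np.pi/2+S[2]));print(bot.observe()['qpos'].round(2),bot.observe()['grip_width'])"
```

```text
pos [ 0.5332 -0.2416  0.2311] rpy [-3.1412e+00 -1.0000e-04  1.5361e+00] F [-0.1  0.1 -0.4] dp [0.14426 0.1126  0.00764]
rot [-0.0001 -0.     -0.0009]
[ 0.6   0.48 -0.39  1.69  0.21  1.01  0.1 ] -0.00012800273888112997
```

Request:
move_arm --jaw '[255,255,255,255,255,255]' --dp '[[0.036,0.0282,0.0019],[0.036,0.0282,0.0019],[0.036,0.0282,0.0019],[0.036,0.0282,0.0019],[0,0,0],[0,0,0]]' --rotation '[[0,0,0],[0,0,0],[0,0,0],[0,0,0],[0,0,0],[0,0,0]]'

```text
clock: 3.2
position: [0.6272, -0.1294, 0.225]
tool_rot: [-3.141, 0.001, 1.535]
force: [-0.0, -0.6, -0.4]
grip_width: -0.0
```

```bash
python3 -c "
from h import *
from workcell import grab_frame
import cv2
go((0,-135,225),(np.pi,0,np.pi/2+S[2]))
a=grab_frame('wrist');b=grab_frame('scene')[120:270,180:330]
print(proj('wrist',m2w(S,[(0,-90,282),(0,-73,282),(-61,90,105),(-11,70,105),(0,90,85),(-61-56,90,99)])).round(0).tolist())
cv2.imwrite('pics/c.png',np.hstack([a,cv2.resize(b,(384,384))])[:, :])
"
```

```text
pos [ 0.6272 -0.1294  0.225 ] rpy [-3.1410e+00  5.0000e-04  1.5349e+00] F [-0.  -0.6 -0.4] dp [-4.e-05 -8.e-05  2.e-05]
rot [-0.0002  0.0002 -0.0013]
[[256.0, 207.0], [256.0, 159.0], [175.0, -105.0], [242.0, -72.0], [256.0, -88.0], [105.0, -99.0]]
```

```bash
python3 -c "
import cv2;a=cv2.imread('pics/c.png');print(a.shape);cv2.imwrite('pics/c2.png',cv2.resize(a,(800,343)))"
```

```text
(384, 896, 3)
```

View pics/c2.png

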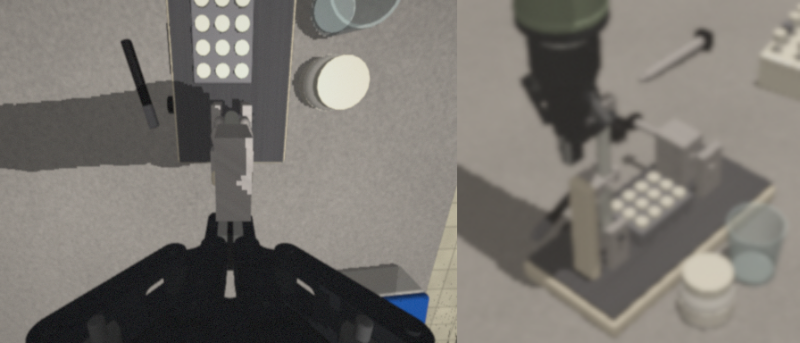

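The wrist view agrees with the fit: the lug is centred on the fingers within about 2 mm. Now I'll push the bar forward out of the clip.

Request:
move_arm --jaw '[255,255,255,255]' --dp '[[0.008,0.001,0],[0.008,0,0],[0.008,0,0],[0.008,0,0]]' --rotation '[[0,0,0],[0,0,0],[0,0,0],[0,0,0]]'

```text
clock: 3.8
position: [0.6293, -0.1037, 0.2254]
tool_rot: [3.141, 0.001, 1.537]
force: [-0.5, -8.5, 4.8]
grip_width: 0.0
```

Request:
move_arm --jaw '[255,255,255,255]' --dp '[[0.008,0,0],[0.008,0,0],[0.008,0,0],[0.008,0,0]]' --rotation '[[0,0,0],[0,0,0],[0,0,0],[0,0,0]]'

```text
clock: 4.3
position: [0.6301, -0.077, 0.2251]
tool_rot: [-3.141, -0.0, 1.538]
force: [0.3, -2.6, -2.0]
grip_width: 0.0002
```

```bash
python3 -c "
from h import *
from workcell import grab_frame
import cv2
go((0,-60.6,219.3),(np.pi,0,np.pi/2+S[2]),3)
b=grab_frame('scene')[120:270,180:330];a=grab_frame('wrist')
cv2.imwrite('pics/d.png',cv2.resize(np.hstack([a,cv2.resize(b,(384,384))]),(800,343)))
"
```

```text
pos [ 0.6301 -0.077   0.2251] rpy [-3.1414 -0.      1.538 ] F [ 0.3 -2.6 -2. ] dp [ 0.00914 -0.00053  0.0024 ]
rot [-0.     -0.     -0.0001]
```

View pics/d.png

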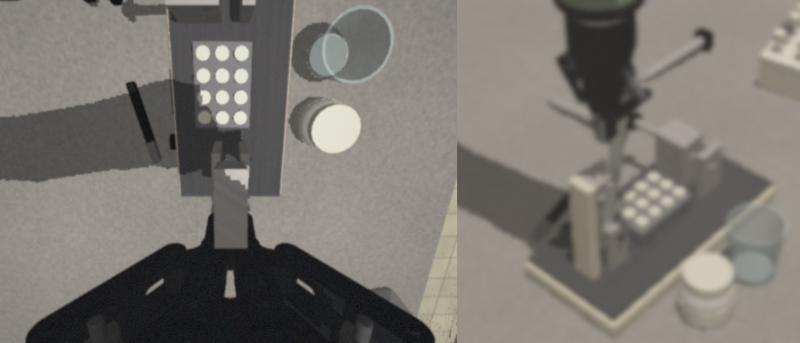

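Force fell from 8.5 to 2.6 N and the bar leans forward, so it is out of the clip. I'll follow the arc down.

Request:
move_arm --jaw '[255,255,255,255,255,255,255,255,255,255]' --dp '[[0.0137,0,0.0036],[0.0137,0,0.0036],[0.0142,0,0.0057],[0.0142,0,0.0057],[0.013,0,0.008],[0.013,0,0.008],[0.0114,0,0.0102],[0.0114,0,0.0102],[0.0094,0,0.012],[0.0094,0,0.012]]' --rotation '[[0,0,0],[0,0,0],[0,0,0],[0,0,0],[0,0,0],[0,0,0],[0,0,0],[0,0,0],[0,0,0],[0,0,0]]'

```text
clock: 5.65
position: [0.6334, 0.0217, 0.1613]
tool_rot: [-3.141, -0.0, 1.538]
force: [0.6, -0.9, 2.2]
grip_width: 0.0002
```

```bash
python3 -c "
from h import *
go((0,27.9,140.4),(np.pi,0,np.pi/2+S[2]),2);go((0,39,93))
"
```

```text
pos [0.6334 0.0217 0.1613] rpy [-3.1415e+00 -1.0000e-04  1.5379e+00] F [ 0.6 -0.9  2.2] dp [ 0.00731 -0.00088  0.01305]
rot [-0.     -0.     -0.0002]
pos [0.6334 0.0217 0.1613] rpy [-3.1415e+00 -1.0000e-04  1.5379e+00] F [ 0.6 -0.9  2.2] dp [ 0.02849 -0.00176  0.08536]
```

Request:
move_arm --jaw '[255,255,255,255,255,255,255]' --dp '[[0.0073,-0.0009,0.0131],[0.0073,-0.0009,0.0131],[0.0048,0,0.0145],[0.0048,0,0.0145],[0.0019,0,0.01],[0.0019,0,0.01],[0,0,0]]' --rotation '[[0,0,0],[0,0,0],[0,0,0],[0,0,0],[0,0,0],[0,0,0],[0,0,0]]'

```text
clock: 6.52
position: [0.6323, 0.0435, 0.1012]
tool_rot: [-3.141, 0.0, 1.538]
force: [-0.4, -0.0, 0.8]
grip_width: -0.0001
```

```bash
python3 -c "
from h import *
go((0,39,93),(np.pi,0,np.pi/2+S[2]),2)
"
```

```text
pos [0.6323 0.0435 0.1012] rpy [-3.1405e+00  2.0000e-04  1.5379e+00] F [-0.4 -0.   0.8] dp [0.00063 0.00023 0.00512]
rot [-0.0002  0.     -0.0002]
```

Request:
move_arm --jaw '[255,255,255,255]' --dp '[[0.0003,0,0.005],[0.0003,0,0.0035],[0,0,0.0015],[0,0,0]]' --rotation '[[0,0,0],[0,0,0],[0,0,0],[0,0,0]]'

```text
clock: 7.02
position: [0.6327, 0.044, 0.0938]
tool_rot: [-3.142, 0.0, 1.538]
force: [-0.8, 0.5, 0.8]
grip_width: 0.0001
```

```bash
python3 -c "
from h import *
go((0,39,93),(np.pi,0,np.pi/2+S[2]),1)
"
```

```text
pos [0.6327 0.044  0.0938] rpy [-3.1415  0.      1.5379] F [-0.8  0.5  0.8] dp [ 5.90e-04 -1.00e-05  1.03e-03]
rot [-0.      0.     -0.0003]
```

Request:
move_arm --jaw '[255,255,255,255,255,255,255,255]' --dp '[[0,0,0.001],[0,0,0],[0,0,-0.05],[0,0,-0.07],[0,-0.07,-0.05],[0,-0.07,0],[0,-0.07,0],[0,0,0]]' --rotation '[[0,0,0],[0,0,0],[0,0,0],[0,0,0],[0,0,0],[0,0,0],[0,0,0],[0,0,0]]'

```text
clock: 8.02
position: [0.4669, 0.049, 0.2258]
tool_rot: [-3.141, 0.002, 1.539]
force: [2.1, -0.2, -0.7]
grip_width: -0.0
```

```bash
python3 -c "
from h import *
from workcell import grab_frame
import cv2
go((-160,90,190),(np.pi,0,S[2]),9)
a=grab_frame('top')[145:235,195:320];b=grab_frame('scene')[150:250,230:320]
cv2.imwrite('pics/e.png',np.hstack([cv2.resize(a,(430,310),interpolation=2),cv2.resize(b,(279,310),interpolation=2)]))
for th in(-.05,0,.05):
    P=[(0,-90+197*np.cos(th)+k*17*np.sin(th),85+197*np.sin(th)-k*17*np.cos(th)) for k in(-1,1)]
    print(th,((proj('scene',m2w(S,P))-[230,150])*3.1+[430,0]).round(0).tolist())
"
```

```text
pos [0.4669 0.049  0.2258] rpy [-3.1410e+00  1.7000e-03  1.5387e+00] F [ 2.1 -0.2 -0.7] dp [0.0072  0.00082 0.00496]
rot [0.     0.0001 0.0555]
-0.05 [[611.0, 104.0], [608.0, 131.0]]
0 [[611.0, 97.0], [609.0, 123.0]]
0.05 [[610.0, 89.0], [610.0, 115.0]]
```

View pics/e.png

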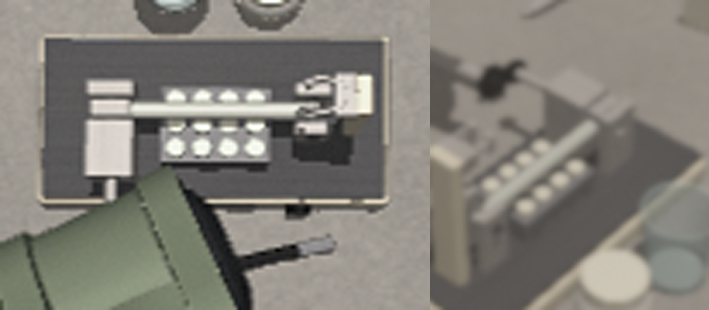

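The bar lies in the slot and looks level. Now I'll turn the tool so its flat finger sides face the pin.

Request:
move_arm --jaw '[255,255,255,255,255,255,255,255,255,255]' --dp '[[0,0,0],[0,0,0],[0,0,0],[0,0,0],[0,0,0],[0,0,0],[0,0,0],[0,0,0],[0,0,0],[0,0,0]]' --rotation '[[0,0,0.0555],[0,0,0.0555],[0,0,0.0555],[0,0,0.0555],[0,0,0.0555],[0,0,0.0555],[0,0,0.0555],[0,0,0.0555],[0,0,0.0555],[0,0,0]]'

```text
clock: 9.38
position: [0.4708, 0.0497, 0.2252]
tool_rot: [3.141, -0.0, -0.03]
force: [0.5, -0.7, -0.3]
grip_width: -0.0002
```

```bash
python3 -c "
from h import *
from workcell import grab_frame
import cv2
go((-160,90,76),(np.pi,0,S[2]),4);print(bot.observe()['qpos'].round(2))
a=grab_frame('wrist');cv2.imwrite('pics/f.png',a)
print(proj('wrist',m2w(S,[(-61,70,105),(-61,110,105),(0,73,93),(0,107,102),(0,73,102),(-61-50,90,85)])).round(0).tolist())
"
```

```text
pos [0.4708 0.0497 0.2252] rpy [ 3.1414 -0.     -0.0302] F [ 0.5 -0.7 -0.3] dp [ 0.00067 -0.01595  0.04662]
rot [ 0.     -0.      0.0001]
[-0.1   0.29 -0.16  1.99  0.06  0.87 -1.89]
[[222.0, 75.0], [178.0, 74.0], [218.0, -0.0], [176.0, -4.0], [217.0, -4.0], [207.0, 128.0]]
```

View pics/f.png

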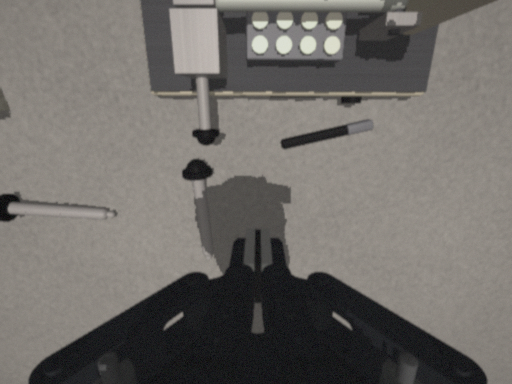

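The pin head is at (206,135), as predicted, and nothing is in the way of the descent.

Request:
move_arm --jaw '[255,255,255,255,255,255]' --dp '[[0,-0.033,0],[0,-0.033,0.047],[0,0,0.047],[0,0,0.047],[0,0,0.046],[0,0,0]]' --rotation '[[0,0,0],[0,0,0],[0,0,0],[0,0,0],[0,0,0],[0,0,0]]'

```text
clock: 10.18
position: [0.4706, 0.102, 0.074]
tool_rot: [3.141, 0.004, -0.028]
force: [0.3, 0.5, 0.5]
grip_width: -0.0002
```

```bash
python3 -c "
from h import *
go((-61-16-11,91,76),(np.pi,0,S[2]),1)
"
```

```text
pos [0.4706 0.102  0.074 ] rpy [ 3.1406  0.004  -0.0278] F [0.3 0.5 0.5] dp [ 0.09486  0.00078 -0.00286]
rot [0.0003 0.0013 0.0013]
```

Request:
move_arm --jaw '[255,255,255,255,255,255]' --dp '[[0.0075,0.0008,-0.002],[0.0075,0,0],[0.0075,0,0],[0.0075,0,0],[0.0075,0,0],[0.0075,0,0]]' --rotation '[[0,0,0],[0,0,0],[0,0,0],[0,0,0],[0,0,0],[0,0,0]]'

```text
clock: 10.92
position: [0.5057, 0.1003, 0.0771]
tool_rot: [3.14, 0.004, -0.031]
force: [-20.9, 1.2, 14.5]
grip_width: -0.0001
```

Request:
move_arm --jaw '[255,255,255,255]' --dp '[[0.0075,0,0],[0.0075,0,0],[0.0075,0,0],[0,0,0]]' --rotation '[[0,0,0],[0,0,0],[0,0,0],[0,0,0]]'

```text
clock: 11.42
position: [0.5262, 0.0999, 0.0774]
tool_rot: [-3.141, -0.001, -0.032]
force: [0.6, 0.2, 0.2]
grip_width: 0.0001
```

```bash
python3 -c "
from h import *
go((-61-16-11,91,76),(np.pi,0,S[2]),1)
"
```

```text
pos [0.5262 0.0999 0.0774] rpy [-3.1414e+00 -7.0000e-04 -3.1600e-02] F [0.6 0.2 0.2] dp [ 2.527e-02 -7.000e-05  1.780e-03]
rot [-0.0001 -0.0002  0.0001]
```

```bash
python3 -c "
from h import *
from workcell import grab_frame
import cv2
a=grab_frame('wrist')[0:250,130:380];b=grab_frame('scene')[165:245,245:325]
cv2.imwrite('pics/g.png',np.hstack([cv2.resize(a,(380,400)),cv2.resize(b,(400,400),interpolation=2)]))
"
```

```text
(no output)
```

View pics/g.png

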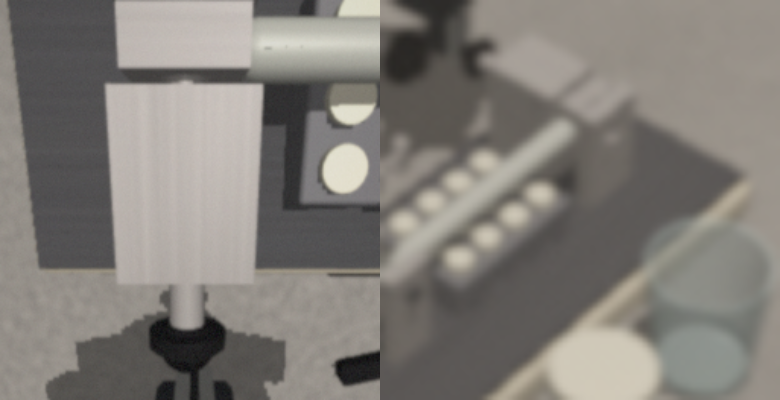

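The pin is centred, its shank spans the gap into the lug, and about 20 mm still shows. I'll keep pushing.

Request:
move_arm --jaw '[255,255,255,255]' --dp '[[0.005,0,0],[0.005,0,0],[0.005,0,0],[0,0,0]]' --rotation '[[0,0,0],[0,0,0],[0,0,0],[0,0,0]]'

```text
clock: 12.02
position: [0.5379, 0.0995, 0.0774]
tool_rot: [-3.142, -0.0, -0.031]
force: [-1.6, 0.6, -0.1]
grip_width: 0.0001
```

Request:
move_arm --jaw '[255,255,255,255]' --dp '[[0.004,0,0],[0.004,0,0],[0.002,0,0],[0,0,0]]' --rotation '[[0,0,0],[0,0,0],[0,0,0],[0,0,0]]'

```text
clock: 12.52
position: [0.5457, 0.0993, 0.0774]
tool_rot: [-3.142, -0.0, -0.031]
force: [0.4, -0.1, -0.1]
grip_width: 0.0001
```

Request:
move_arm --jaw '[255,255,255]' --dp '[[0.002,0,0],[0.0015,0,0],[0,0,0]]' --rotation '[[0,0,0],[0,0,0],[0,0,0]]'

```text
clock: 12.9
position: [0.5475, 0.0992, 0.0772]
tool_rot: [3.141, 0.002, -0.031]
force: [-5.6, 0.7, 2.6]
grip_width: -0.0
```

```bash
python3 -c "
from h import *
from workcell import grab_frame
import cv2
go((-61-16-11,91,76))
a=grab_frame('wrist')[0:250,130:380]
cv2.imwrite('pics/i.png',cv2.resize(a,(600,600),interpolation=2))
"
```

```text
pos [0.5475 0.0992 0.0772] rpy [ 3.1412e+00  1.9000e-03 -3.1200e-02] F [-5.6  0.7  2.6] dp [-0.0013  -0.00012  0.00149]
```

View pics/i.png

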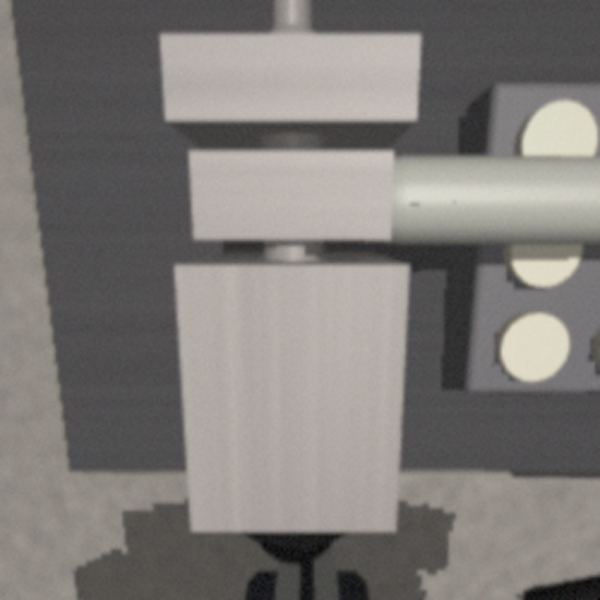

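The pin runs through the eye and both ears, its tip shows beyond the far ear, and resistance is rising as it should at the stop. One firm nudge, then I'll back off.

Request:
move_arm --jaw '[255,255,255]' --dp '[[0.0012,0,0],[0.0012,0,0],[0,0,0]]' --rotation '[[0,0,0],[0,0,0],[0,0,0]]'

```text
clock: 13.32
position: [0.548, 0.0991, 0.0769]
tool_rot: [3.141, 0.005, -0.031]
force: [-14.6, 0.4, 6.8]
grip_width: 0.0002
```

Request:
move_arm --jaw '[255,255,255,255,255,255,255]' --dp '[[-0.02,0,0],[-0.03,0,0],[-0.04,0,0],[0,0,-0.06],[0,0,-0.06],[0,0,-0.06],[0,0,0]]' --rotation '[[0,0,0],[0,0,0],[0,0,0],[0,0,0],[0,0,0],[0,0,0],[0,0,0]]'

```text
clock: 14.2
position: [0.48, 0.1018, 0.2247]
tool_rot: [-3.14, -0.006, -0.032]
force: [-0.1, 0.9, -1.2]
grip_width: -0.0
```

```bash
python3 -c "
from h import *
from workcell import grab_frame
import cv2
o=bot.observe();print(o['position'],o['force'])
a=grab_frame('wrist')[0:190,130:380];b=grab_frame('scene')[150:270,210:330]
cv2.imwrite('pics/j.png',np.hstack([cv2.resize(a,(500,380),interpolation=2),cv2.resize(b,(300,380),interpolation=2)]))
print(((proj('wrist',m2w(S,[(-61,90,85),(-67,90,85),(-77,90,85)]))-[130,0])*2).round(0).tolist())
"
```

```text
[0.47995533 0.10177877 0.22468728] [-0.05332126  0.89905315 -1.2371018 ]
[[255.0, 166.0], [255.0, 179.0], [255.0, 201.0]]
```

View pics/j.png

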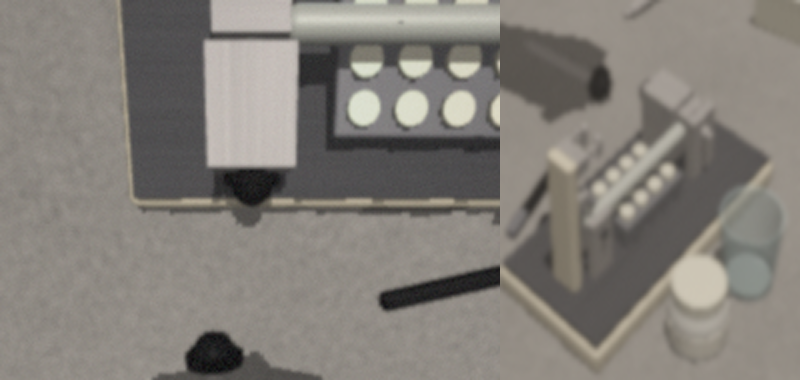

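```bash
python3 -c "
from workcell import workorder
print(workorder.job_done())"
```

```text
the job is handed in; nothing more can be done
None
```

The job is handed in at about 14 s of the 64 s allowed. The bar is level in the yoke and the pin is fully home. The hand-in gives no verdict.

- **Bar:** I pushed it forward out of the clip; the force peaked at about 8.5 N, then dropped. I swung it down and pressed it level with the fingertips at 93 mm above the bench. Its angle was not measured separately, but the pin went through the eye.
- **Pin:** One reading while pushing showed about 21 N, probably the tip centring in the eye, and later readings fell to almost nothing. It ran through the eye and both ears. At the end it stopped firmly: force rose to about 15 N for 0.5 mm of travel, at about the expected home position.

**Last checks:** The final pictures show the bar in the slot, the pin's head against the sleeve mouth and the cassette in place. An earlier close-up showed the tip beyond the far ear. The objects in view stood where they were, the robot was clear, and I moved nothing else.

**Small disagreements:** The scene camera differed from my position estimate by about 2 px. In the final wrist picture the pin's boss was about 4 px (2 mm) from the predicted spot, which is roughly the camera calibration error. Neither affected the outcome.

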